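# Lock a pipe cap in a bayonet clamp

## Robot

A 7-joint arm with a two-finger parallel gripper is mounted at the origin on the work surface; the furniture and walls round the work are solid. World frame = base frame: x ahead of the robot, y to its left, z up, the work surface at z = 0. Lengths are in m, angles in rad, forces in N, time in s.
With the tool pointing down it reaches from about 0.425 to 0.925 m from the base axis. Payload 6.8 kg.
Tool frame: the origin (TCP) lies on the front face of the gripper's body, between the roots of the fingers; the fingertips stand 73 mm ahead of it and the grasp point (between the pads) lies 54 mm ahead of it (env.nose_length is the distance from the TCP to the fingertips, in m); z points along the fingers, y is the direction in which the jaws open and shut (so a half turn about z gives the same grasp; the last joint's range is limited). The gripper opens to 85 mm and grips with 20 to 120 N. Pads are 22 mm wide; open, the fingers measure 114 mm over their backs; the gripper's body (76 mm by 85 mm) begins 54 mm behind the grasp point. The pads swing forward as they close: fully open they stand 13 mm farther back than shut.
Start: joints at [-1.288, 0.477, 0.022, 1.555, -0.011, 1.109, -0.083], TCP at [0.257, 0.624, 0.304] pointing down, gripper open.
Joint ranges: [-2.96, 2.96], [-0.34, 2.1], [-1.41, 1.46], [0.24, 2.44], [-1.37, 4.51], [0.17, 1.92], [-2.96, 2.96]. Speed limits (rad/s): [2.39, 2.39, 3.14, 3.14, 3.14, 3.14, 3.14].

## Interface

Orientations are given as a unit quaternion [w, x, y, z].
In Python, from cell import env, kin, camera, calibration, job gives the robot as it stands. The module is installed in compiled form; this text tells all that it offers. Calls block until the motion is done:
- env.reach(position, orientation): joint-space move of the TCP to a pose.
- env.movel(position, velocity=0.15, rot=None, stop_force=None): straight line of the TCP; rot=None keeps the orientation; velocity is the mean speed in m/s. With stop_force (N) it stops when the force on the tool has changed by that much, and returns True; else False.
- env.goto_joints(angles): joint-space move.
- env.grip(opening, f_grip=None): finger opening in m; f_grip is the grip in N (None keeps the last); returns when the fingers have stopped.
- env.dwell(seconds).
- kin.inverse_kinematics(position, orientation): joint angles nearest the present ones, or None.
- env.get_state(): the state.
- camera(name): name is "side" or "top" or "wrist"; returns (picture, depth): 400x640x3 uint8, blue, green, red; 400x640 float32, m along the optical axis (not along the pixel's ray), 0 where there is no reading.
- calibration(name): a dict with "fx", "fy", "cx", "cy" (pixels), "rvec" (rotation vector, rad) and "tvec" (3), from world to camera coordinates, as OpenCV has them. Camera axes: x right, y down, z forward; pixel columns grow to the right and rows downward; lengths in m; the calibration is good to about 2 mm. A picture is of the moment at which its call begins: read the wrist's pose just before it. calibration takes no time and is no camera call; for the wrist camera it gives the pose at the moment of the call.
A pose or a line that the arm cannot do raises env.PlanningError and nothing moves.
- job.job_done(): hands the job in, once; it reports no verdict.
The state is a dict: "time": time; "qpos": joint angles; "joint_velocities": joint speeds; "joint_torque": joint torques, N m; "tcp_pos": TCP position; "orientation": TCP orientation; "force": force on the tool from outside, world axes, zero at the start; "torque": the same for the moment, N m; "opening": finger opening in m.
Only numpy, scipy, OpenCV 4.12 (cv2) and the standard library are available. Lean on these libraries where they do the work, as an engineer would, in place of code of your own. Each camera call takes 0.05 s, during which the arm holds its last target.

## Task

Clamp the pipe cap for drilling: with the fingertips, gently push the clamp's upright ball handle along its slot to the corner so that the spring pad presses the cap into the V stop, then push the handle sideways down into the short leg of the slot as far as it goes, and leave it locked there. Only push the handle, never grip it; do not touch or lift the cap, and leave the tape measure and the two bolts beside the clamp where they are.

Things in the scene. Friction and masses are not known exactly. Their poses are not given: they have to be found in the camera images.
- clamp_base: Bayonet clamp fixed to the bench: dark steel plate x -130..140, y +-45, 12 mm thick; origin under the plate, +x = push direction from housing to V stop (top z 42), +z up. Grey housing with slotted steel roof: x -120..-10, y +-21, top z 60 mm. Plunger axis: y = 0, z = 38. The V stop and low guide rails (top z 24) lie ahead of the housing.
- slot_corner (a point): Corner of the L slot, at the housing's top (x -38, y 0, z 60 mm in clamp_base, same axes). The long leg, 14 mm wide, runs along x at y = 0 from x -107 to -29; the short leg, 19 mm wide (x -48..-29), runs from its front end over the edge and down the housing's -y side.
- plunger (a joint): How far plunger and handle are pushed along +x of clamp_base, m: 0 = back, 0.062 = front end. The handle's axis is at x = -98 mm + this value. It can leave the upright only between 0.055 and 0.062 (the corner). Friction of 6 N holds it where it is left; from about 0.049 on the pad's spring pushes back with up to 4 N.
- swing (a joint): Swing of the handle about the plunger's axis, rad: 0 = upright, growing as it swings to -y of clamp_base, stop at 1.05 (locked; fully down). About 0.09 N m of friction holds it where it is left (1.5 N at the knob).
- knob (a point): Centre of the black ball knob, 26 mm diameter, on the handle, 66 mm from the plunger's axis (z = 104 mm upright, 71 mm when locked, then 57 mm to -y). The stem below it is a 10 mm steel bar.
- pad_face (a point): Middle of the front face of the sprung rubber pad, 30 mm diameter, on the plunger's nose; 104 mm ahead of the handle, pressed back up to 18 mm by 0.3 N per mm.
- v_seat (a point): Fixed point on the base plate's top where the centre of the cap's underside lies when the cap is seated in the V stop (x = 84 mm in clamp_base).
- cap: Black round pipe cap, 58 mm diameter, 30 mm high, loose on the base plate between pad and V stop, 8 to 20 mm short of the stop; origin in the centre of its underside. The advancing pad slides it into the V.
- bolt: Bystander: bolt standing upright on its head beside the clamp, 28 mm wide, 70 mm high; origin under its centre.
- tape: Bystander: black tape measure standing on its edge beside the clamp, 32 x 84 mm, 65 mm high; origin under its centre.
- short_bolt: Bystander: short hexagon bolt lying beside the clamp, 47 x 18 mm, 16 mm high; origin under its centre.

How it is judged:
On the way, in this order (a step that is already met when the one before it is completed fails the run):
1. the handle, still upright, is at the corner of the slot (value of joint plunger above 0.054 m and value of joint swing below 0.3 rad), for 0.1 s.
2. the handle is swung down to the end of the short leg (value of joint swing above 0.9 rad), for 0.1 s.
At the end, for the whole second after the job is handed in: The handle stands in the short leg, swung at least 0.9 rad of 1.05 with the plunger at least 53.5 mm forward; the cap lies flat, within 7 mm of its seat in the V stop, at rest, pressed by the pad with more than 0.8 N (value of joint swing above 0.9 rad and value of joint plunger above 0.0535 m and horizontal distance between cap and v_seat below 0.007 m and height (world z) of cap below 0.016 m and contact force between pad and cap above 0.8 N and linear speed of cap below 0.01 m/s); the robot touches nothing.
It fails at once if the cap is lifted or tipped (height (world z) of cap above 0.024 m or angle between cap's own z axis and vertical above 0.3 rad).
It fails at once if the gripper touches the cap (contact force between the fingers and cap above 1 N).
It fails at once if the handle is gripped or rammed (more than 35 N) (contact force between the fingers and swing above 35 N).
It fails at once if a bystander is moved or lifted (distance of any of tape, bolt, short_bolt from where it was at the start of the episode above 0.02 m).
It also fails if it takes over 45 s, if anything falls off the work surface, if the arm or the gripper's body presses on something with over 40 N, if the wrist force passes 120 N, or if a joint passes its speed limit or range.

## Working session

There is one attempt and no reset: what is moved stays moved. The work goes in short steps, each a Python script; the robot and the scene stay as the last script left them, time stands still between calls to the robot, and variables do not carry over. Pictures are saved under pics/ and viewed, and the job is handed in when it is done.

```bash
mkdir -p pics; ls
python3 - <<'E'
from cell import env,kin,camera,calibration,job
import cv2,numpy as np
for n in("side","top","wrist"):
    c=calibration(n);p,d=camera(n);cv2.imwrite(f"pics/{n}0.png",p);np.save(f"pics/{n}0.npy",d)
    print(n,{k:np.round(v,4).tolist() for k,v in c.items()})
s=env.get_state();print(s["time"],s["tcp_pos"],s["orientation"],s["force"])
E
```

```text
pics
side {'fx': 492.0252, 'fy': 492.0252, 'cx': 324.2045, 'cy': 201.1254, 'rvec': [1.963, -0.3186, 0.1892], 'tvec': [-0.4445, 0.2185, 0.6252]}
top {'fx': 497.8786, 'fy': 497.8786, 'cx': 330.2211, 'cy': 204.4959, 'rvec': [2.1659, -2.1024, 0.2395], 'tvec': [0.1201, 0.5306, 0.8478]}
wrist {'fx': 330.2724, 'fy': 330.2724, 'cx': 318.6785, 'cy': 201.7069, 'rvec': [-2.3823, -1.5952, -0.2539], 'tvec': [-0.6743, -0.0408, 0.3787]}
0.15 [0.2570017  0.62376393 0.30314499] [-9.09696992e-05  1.94186418e-01  9.80964370e-01 -7.29019918e-04] [-0.89032269  0.9827941   0.08766593]
```

View pics/side0.png

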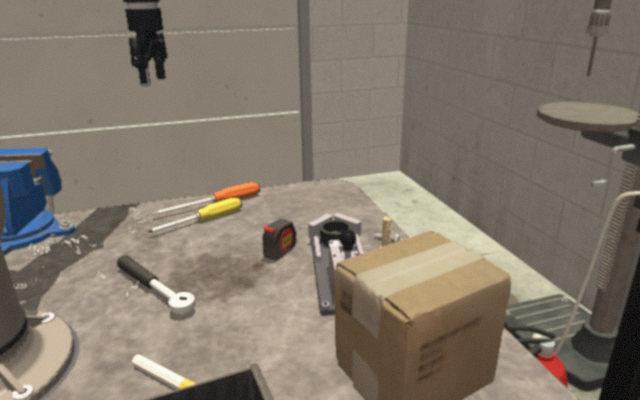

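View pics/top0.png

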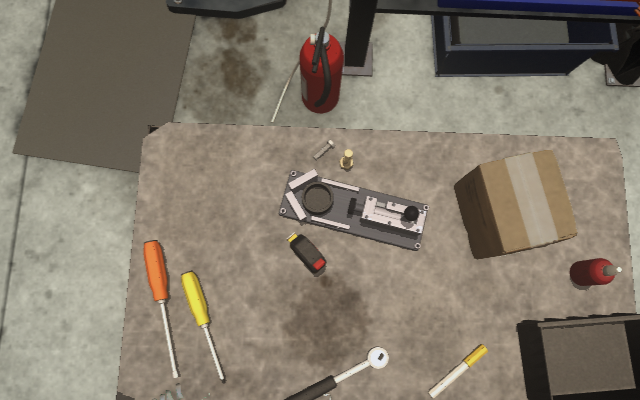

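View pics/wrist0.png

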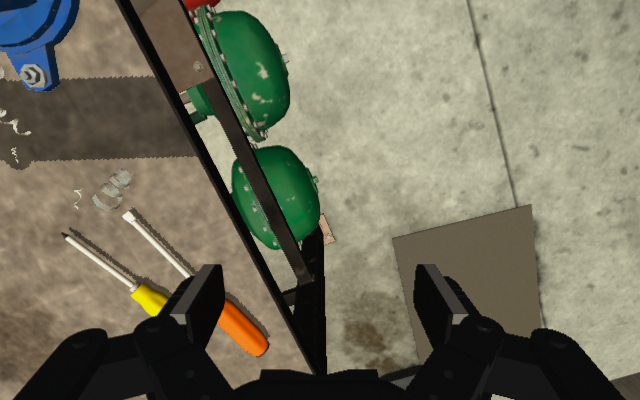

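The top view shows the clamp at about (285–430, 170–250), with its knob at (411,213), its cap at (317,197), the bolts at (347,160) and (323,150), and the tape at (307,254). I'll enlarge it and calculate positions.

```bash
cat > h.py <<'E'
import numpy as np,cv2
from cell import env,kin,camera,calibration,job
def ray(c,u,v):
    R,_=cv2.Rodrigues(np.array(c["rvec"],float));t=np.array(c["tvec"],float).ravel()
    d=R.T@np.array([(u-c["cx"])/c["fx"],(v-c["cy"])/c["fy"],1.]);return -R.T@t,d
def onz(c,u,v,z):
    o,d=ray(c,u,v);return o+d*(z-o[2])/d[2]
def atd(c,u,v,dep):
    o,d=ray(c,u,v);return o+d*dep
def proj(c,P):
    K=np.array([[c["fx"],0,c["cx"]],[0,c["fy"],c["cy"]],[0,0,1]])
    return cv2.projectPoints(np.atleast_2d(np.array(P,float)),np.array(c["rvec"],float),np.array(c["tvec"],float),K,None)[0].reshape(-1,2)
E
python3 - <<'E'
from h import *
c=calibration("top");d=np.load("pics/top0.npy");p=cv2.imread("pics/top0.png")
cv2.imwrite("pics/topz.png",cv2.resize(p[130:290,265:445],None,fx=4,fy=3.7,interpolation=cv2.INTER_CUBIC)[:592])
for u,v in [(411,213),(317,197),(365,225),(347,157),(323,150),(307,254),(400,150),(410,243),(515,200)]:
    print(u,v,d[v,u],atd(c,u,v,d[v,u]).round(4))
print("cam",ray(c,0,0)[0], "side",ray(calibration("side"),0,0)[0])
E
```

```text
411 213 0.82999206 [0.5037 0.0028 0.1164]
317 197 0.92717755 [0.5457 0.16   0.0209]
365 225 0.9278612 [0.497  0.069  0.0134]
347 157 0.89681166 [0.6115 0.1084 0.0663]
323 150 0.95465076 [0.64   0.1514 0.0116]
307 254 0.8679041 [0.4355 0.1743 0.0595]
400 150 0.9711155 [0.6489 0.0012 0.0009]
410 243 0.9237536 [ 0.4658 -0.0151  0.0139]
515 200 0.7977745 [ 0.5227 -0.1569  0.1576]
cam [0.3550579  0.16133039 0.92876493] side [ 0.27936489 -0.60003406  0.44500918]
```

View pics/topz.png

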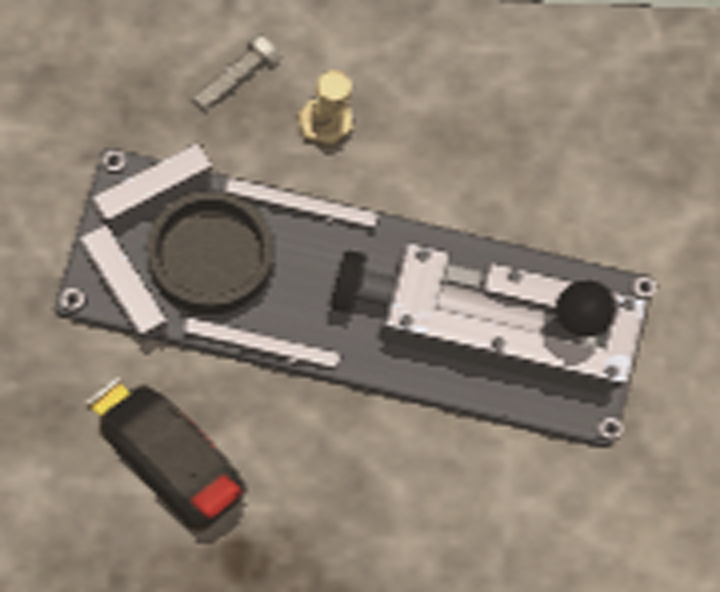

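```bash
cat >> h.py <<'E'
def Tclamp(x,y,th): 
    c,s=np.cos(th),np.sin(th)
    return lambda P:np.atleast_2d(P)@np.array([[c,s,0],[-s,c,0],[0,0,1]])+np.array([x,y,0])
E
python3 - <<'E'
from h import *
from scipy.optimize import least_squares
from scipy.spatial.transform import Rotation as R
c=calibration("top");d=np.load("pics/top0.npy")
Z=np.array([(105,150),(58,315),(655,268),(607,445),(570,307-3)],float)
uv=np.c_[265+(Z[:,0]+.5)/4-.5,130+(Z[:,1]+.5)/3.7-.5]
uv[4]=[265+585/4,130+307/3.7]
P=np.array([(140,-45,12),(140,45,12),(-130,-45,12),(-130,45,12),(-98,0,104)])/1e3
f=lambda q:(proj(c,Tclamp(*q)(P))-uv).ravel()
r=least_squares(f,[.53,.08,1.4]);print(r.x,r.fun.reshape(-1,2).round(2))
T=Tclamp(*r.x);np.save("pose.npy",r.x)
for n,p in dict(knob=(-.098,0,.104),corner=(-.038,0,.06),locked=(-.038,-.057,.071),seat=(.084,0,.012)).items():print(n,T(p).round(4))
# box & obstacles: heights>0.03
vv,uu=np.mgrid[0:400:1,0:640:1]
W=np.array([atd(c,u,v,d[v,u]) for v in range(130,300,2) for u in range(265,600,2)])
inv=lambda W:((W[:,:2]-r.x[:2])@np.array([[np.cos(r.x[2]),-np.sin(r.x[2])],[np.sin(r.x[2]),np.cos(r.x[2])]]))
C=inv(W)
box=W[(W[:,2]>.03)&(W[:,1]<-.06)];print("box",box.min(0),box.max(0)); cb=C[(W[:,2]>.03)&(W[:,1]<-.06)];print(cb.min(0),cb.max(0))
for nm,(u,v) in dict(bolt=(347,158),short=(323,150),tape=(307,254),cap=(317,197)).items():
    print(nm,inv(atd(c,u,v,d[v,u])[None]).round(3))
s=env.get_state();q=s["orientation"];M=R.from_quat([q[1],q[2],q[3],q[0]]).as_matrix();print(M.round(3))
E
```

```text
[0.52614027 0.08809528 1.35648404] [[-2.14 -1.12]
 [-2.68 -0.39]
 [-1.18  1.19]
 [ 1.09 -0.51]
 [ 4.45  0.54]]
knob [[ 0.5053 -0.0077  0.104 ]]
corner [[0.5181 0.051  0.06  ]]
locked [[0.5738 0.0388 0.071 ]]
seat [[0.544  0.1702 0.012 ]]
box [ 0.39766209 -0.33648785  0.03004785] [ 0.61131785 -0.10027363  0.16282625]
[-0.44153823 -0.14819472] [-0.17267154  0.03830828]
bolt [[ 0.038 -0.079]]
short [[ 0.086 -0.098]]
tape [[0.065 0.107]]
cap [[ 0.074 -0.004]]
[[-0.925  0.381 -0.   ]
 [ 0.381  0.925 -0.001]
 [-0.    -0.001 -1.   ]]
```

```bash
cat >> h.py <<'E'
from scipy.spatial.transform import Rotation as Rot
def down(phi):
    # tool z down, tool x at angle phi in world
    x=np.array([np.cos(phi),np.sin(phi),0]);z=np.array([0,0,-1.]);y=np.cross(z,x)
    q=Rot.from_matrix(np.c_[x,y,z]).as_quat();return np.array([q[3],q[0],q[1],q[2]])
E
python3 - <<'E'
from h import *
th=np.load("pose.npy")[2]
for k in range(4):
    q=kin.inverse_kinematics([.5,.03,.33],down(th+k*np.pi/2));print(k,None if q is None else np.round(q,2))
env.grip(0.0,20)
# tool x = -clamp x (k=2) or alternatives
E
```

```text
0 [-0.74  0.17  0.63  1.97 -0.12  1.04 -0.27]
1 [-0.59  0.16  0.46  1.96 -0.08  1.04  1.26]
2 [-0.37  0.16  0.21  1.94 -0.04  1.04  2.78]
3 [-0.88  0.19  0.81  1.97 -0.16  1.04 -1.79]
```

Run:
```python
from h import *
th=np.load("pose.npy")[2]
env.reach([.47,.0,.34],down(th))
c=calibration("wrist");p,d=camera("wrist");cv2.imwrite("pics/w1.png",p);np.savez("pics/w1.npz",d=d,**c)
print(ray(c,0,0)[0])
print(env.get_state()["time"],env.get_state()["tcp_pos"],env.get_state()["force"])
```

```text
[0.48795041 0.07899611 0.408962  ]
3.3167 [0.47026959 0.0010209  0.33994766] [ 5.68784409e-01  1.01189421e-01 -2.00378574e-04]
```

View pics/w1.png

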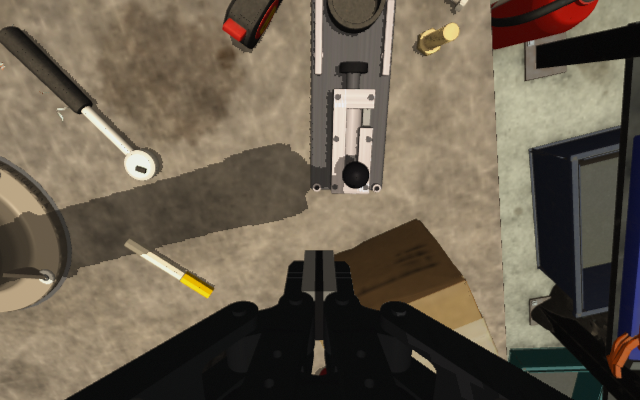

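The wrist view shows the clamp aligned with the image: knob at (356,175), roof about (331–375, 89–193), shut fingertips at (318,252). I'll zoom in for a better fit.

Run:
```python
from h import *
p=cv2.imread("pics/w1.png")
z=cv2.resize(p[60:200,290:430],None,fx=4.2,fy=4.2,interpolation=cv2.INTER_CUBIC);cv2.imwrite("pics/w1z.png",z)
p=cv2.imread("pics/top0.png");z=cv2.resize(p[185:255,345:440],None,fx=8,fy=8,interpolation=cv2.INTER_CUBIC);cv2.imwrite("pics/t0z.png",z)
```

```text
(no output)
```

View pics/w1z.png

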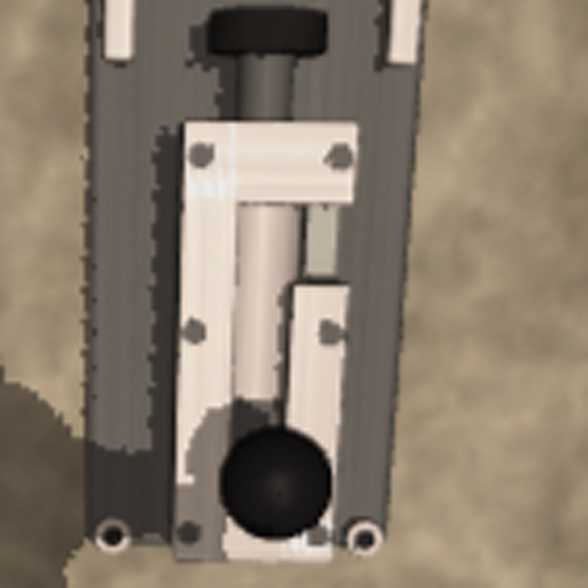

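View pics/t0z.png

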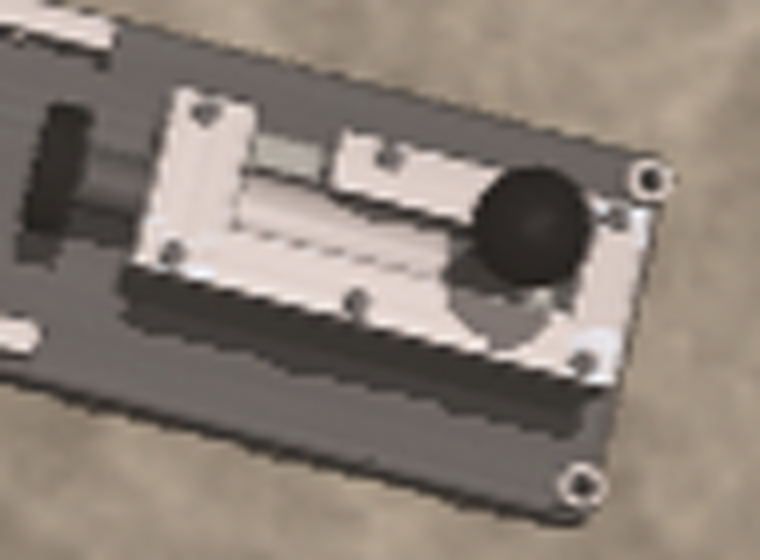

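Run:
```python
from h import *
from scipy.optimize import least_squares
ct=calibration("top");cw={k:v for k,v in np.load("pics/w1.npz").items() if k!="d"}
Pm=[(-10,21,60),(-10,-21,60),(-120,21,60),(-120,-21,60),(-130,45,12),(-130,-45,12)]
w=np.array([(183,122),(357,122),(175,560),(331,560),(86,545),(384,550)],float)/4.2+[290-.4,60-.4]
t=np.array([(133,262),(178,88),(612,385),(652,207),(580,522),(660,160)],float)/8+[345-.45,185-.45]
kw=np.array((277,482))/4.2+[289.6,59.6];kt=np.array((532,225))/8+[344.55,184.55]
P=np.array(Pm)/1e3
def f(q,full=0):
    T=Tclamp(*q[:3]);k=(-.098+q[3],q[5],q[4])
    A=np.r_[P,[k]]
    # q6,7: small wrist px offset (calibration)
    return np.r_[(proj(ct,T(A))-np.r_[t,[kt]]).ravel(),(proj(cw,T(A))-np.r_[w,[kw]]).ravel()]
r=least_squares(f,[.52614027,.08809528,1.35648404,0,.104,0],loss="soft_l1");print(r.x.round(4));print(r.fun.reshape(-1,2).round(1).tolist())
np.save("pose.npy",r.x)
T=Tclamp(*r.x[:3])
for n,p in dict(knob=(-.098+r.x[3],0,.104),corner=(-.038,0,.06),locked=(-.038,-.057,.071),seat=(.084,0,.012)).items():print(n,T(p).round(4))
# independent triangulation of knob, roof corner
for a,b in ((kt,kw),(t[0],w[0]),(t[1],w[1])):
    o1,d1=ray(ct,*a);o2,d2=ray(cw,*b)
    s=np.linalg.lstsq(np.c_[d1,-d2],o2-o1,rcond=None)[0];print((o1+s[0]*d1).round(4),(o2+s[1]*d2).round(4))
# finger tip extents from wrist depth
d=np.load("pics/w1.npz")["d"]
s=env.get_state();x=np.array([np.cos(1.35648),np.sin(1.35648),0]);y=np.cross([0,0,-1],x)
for v in (252,258,270,285,293):
  for u in (290,304,312,318,325,332,345):
    if d[v,u]>0:
        g=atd(cw,u,v,d[v,u])-s["tcp_pos"];print((v,u),[round(float(k)*1e3,1) for k in (g@x,g@y,-g[2])])
```

```text
[ 5.2560e-01  8.6500e-02  1.3475e+00  9.4000e-03  1.0140e-01 -8.0000e-04]
[[-0.4, 0.2], [-0.5, -0.5], [-0.1, 0.3], [-0.1, -0.0], [0.9, 0.4], [1.1, -0.4], [-0.1, 0.1], [-0.2, -0.9], [0.4, -0.4], [-0.8, 0.3], [0.2, 0.7], [-0.2, 0.3], [0.8, -0.1], [0.0, 0.1]]
knob [[5.06e-01 1.00e-04 1.04e-01]]
corner [[0.5172 0.0495 0.06  ]]
locked [[0.5728 0.0368 0.071 ]]
seat [[0.5442 0.1684 0.012 ]]
[ 5.069e-01 -2.000e-04  1.015e-01] [0.5068 0.     0.1014]
[0.5031 0.0808 0.0613] [0.5029 0.0805 0.0613]
[0.5423 0.0715 0.0635] [0.5429 0.0719 0.0636]
(252, 290) [-127.3, -38.4, 341.3]
(252, 304) [-127.6, -19.2, 342.0]
(252, 312) [10.9, -2.3, 67.8]
(252, 318) [11.1, 0.5, 67.3]
(252, 325) [10.5, 3.7, 68.5]
(252, 332) [10.7, 6.9, 68.1]
(252, 345) [-119.3, 35.8, 325.8]
(258, 290) [-136.8, -38.7, 341.8]
(258, 304) [10.7, -5.7, 62.3]
(258, 312) [11.0, -2.1, 61.8]
(258, 318) [11.4, 0.5, 60.9]
(258, 325) [11.1, 3.6, 61.6]
(258, 332) [10.8, 6.7, 62.2]
(258, 345) [-118.9, 34.5, 308.3]
(270, 290) [7.2, -11.6, 57.9]
(270, 304) [10.9, -5.2, 51.5]
(270, 312) [11.2, -1.9, 50.9]
(270, 318) [10.7, 0.5, 51.8]
(270, 325) [11.0, 3.4, 51.3]
(270, 332) [11.0, 6.3, 51.3]
(270, 345) [6.9, 12.3, 58.6]
(285, 290) [6.9, -10.7, 46.5]
(285, 304) [11.3, -4.7, 39.7]
(285, 312) [10.8, -1.7, 40.4]
(285, 318) [11.1, 0.6, 40.0]
(285, 325) [10.8, 3.2, 40.4]
(285, 332) [11.9, 5.8, 38.8]
(285, 345) [7.3, 11.3, 46.1]
(293, 290) [12.1, -9.5, 33.1]
(293, 304) [11.9, -4.5, 33.4]
(293, 312) [10.0, -1.7, 36.3]
(293, 318) [9.4, 0.6, 37.2]
(293, 325) [10.0, 3.1, 36.3]
(293, 332) [12.1, 5.6, 33.1]
(293, 345) [12.4, 10.2, 32.7]
```

Run:
```python
from h import *
q=np.load("pose.npy");Mi=np.array([[np.cos(q[2]),-np.sin(q[2])],[np.sin(q[2]),np.cos(q[2])]])
for n in("top","w1"):
    if n=="top": c=calibration("top");d=np.load("pics/top0.npy");ys,xs=(140,270),(440,600)
    else: z=np.load("pics/w1.npz");d=z["d"];c=z;ys,xs=(215,400),(345,500)
    W=np.array([atd(c,u,v,d[v,u]) for v in range(*ys) for u in range(*xs) if d[v,u]>0])
    C=(W[:,:2]-q[:2])@Mi;m=(W[:,2]>.14)&(W[:,2]<.2)
    C=C[m]*1e3;z=W[m,2]
    for y in range(-160,60,20):
        k=(C[:,1]>=y)&(C[:,1]<y+20)
        if k.any():print(n,y,"xmax %.0f zmax %.3f"%(C[k,0].max(),z[k].max()))
```

```text
top -160 xmax -255 zmax 0.159
top -140 xmax -215 zmax 0.161
top -120 xmax -179 zmax 0.162
top -100 xmax -171 zmax 0.163
top -80 xmax -177 zmax 0.162
top -60 xmax -186 zmax 0.163
top -40 xmax -196 zmax 0.163
top -20 xmax -208 zmax 0.163
top 0 xmax -218 zmax 0.163
top 20 xmax -229 zmax 0.160
w1 -160 xmax -259 zmax 0.146
w1 -140 xmax -212 zmax 0.157
w1 -120 xmax -177 zmax 0.159
w1 -100 xmax -170 zmax 0.158
w1 -80 xmax -177 zmax 0.158
w1 -60 xmax -187 zmax 0.158
w1 -40 xmax -197 zmax 0.147
w1 -20 xmax -208 zmax 0.143
```

The box clears the gripper body by more than 20 mm. Next: approach behind the knob and push along x.

```bash
cat >> h.py <<'E'
pq=np.load("pose.npy");TC=Tclamp(*pq[:3])
def W(x,y,z): return TC(np.array([x,y,z])/1e3)[0]
def C():
    s=env.get_state();d=np.array(s["tcp_pos"])-[pq[0],pq[1],0];c,n=np.cos(pq[2]),np.sin(pq[2])
    f=np.array(s["force"])
    return "t%.2f tcp %s F %s"%(s["time"],(np.array([c*d[0]+n*d[1],-n*d[0]+c*d[1],d[2]])*1e3).round(1),np.array([c*f[0]+n*f[1],-n*f[0]+c*f[1],f[2]]).round(1))
E
python3 - <<'E'
from h import *
env.reach(W(-124,0,230),down(pq[2]));print(C())
env.movel(W(-124,0,165),0.1);print(C())
print(env.movel(W(-85,0,165),0.04,stop_force=20));print(C())
c=calibration("wrist");p,d=camera("wrist");cv2.imwrite("pics/w2.png",p)
E
```

```text
t3.86 tcp [-1.237e+02 -1.000e-01  2.302e+02] F [-0.2 -0.1  0.1]
t4.66 tcp [-123.9   -0.4  165.6] F [ 0.7 -0.8  0.3]
False
t5.78 tcp [-85.8  -0.2 165.2] F [-6.   0.1  2.9]
```

View pics/w2.png

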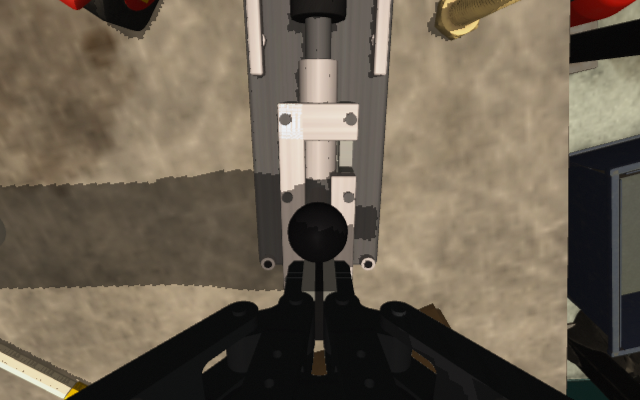

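The knob (318,233) is centred against the fingertips and moving forward with 6 N. I'll carry on to the corner.

Run:
```python
from h import *
print(env.movel(W(-68,0,165),0.04,stop_force=20));print(C())
print(env.movel(W(-63,0,165),0.02,stop_force=14));print(C());env.dwell(.3);print(C())
c=calibration("wrist");p,d=camera("wrist");cv2.imwrite("pics/w3.png",p)
p,d=camera("top");cv2.imwrite("pics/t3.png",p[130:290,265:445].repeat(4,0).repeat(4,1)[:600])
```

```text
False
t6.41 tcp [-68.7  -0.2 165.2] F [-6.  -0.5  2.1]
False
t6.81 tcp [-64.3  -0.2 165.2] F [-6.7 -0.3  4.1]
t7.11 tcp [-64.3  -0.2 165.1] F [-7.2 -1.3  2.5]
```

View pics/w3.png

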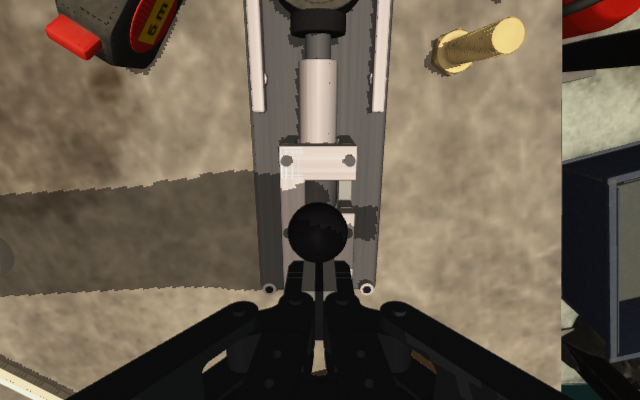

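View pics/t3.png

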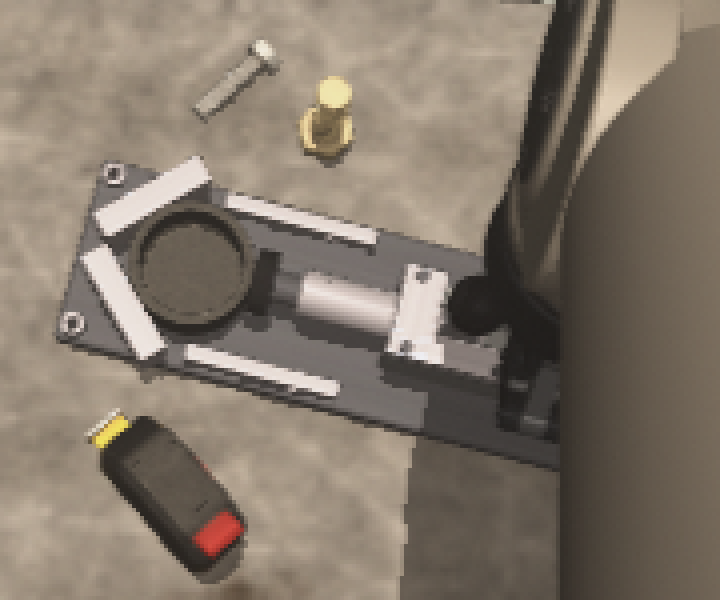

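Run:
```python
from h import *
c=calibration("top");p,_=camera("top")
u,v=265+472/4,130+303/4
w=onz(c,u,v,.102);d=w[:2]-pq[:2];print(d@[np.cos(pq[2]),np.sin(pq[2])]*1, d@[-np.sin(pq[2]),np.cos(pq[2])])
cw=calibration("wrist")
for P in ((-38,0,102),(-40,0,102),(-44,0,102)):print(P,proj(cw,W(*P)))
g=cv2.imread("pics/w3.png")[190:270,280:360].max(2)
w=onz(cw,317.5,232.5,.102)
d=w[:2]-pq[:2];print(d@[np.cos(pq[2]),np.sin(pq[2])], d@[-np.sin(pq[2]),np.cos(pq[2])])
```

```text
-0.039712981791183016 -0.0004017261410844706
(-38, 0, 102) [[316.1301813 224.2013549]]
(-40, 0, 102) [[316.14709103 228.49593007]]
(-44, 0, 102) [[316.18047032 236.97329033]]
-0.04188133407427508 -0.0005806408549310885
```

Plunger estimates run from 56 to 58 mm. I'll add about 2 mm for margin, then back off and swing.

Run:
```python
from h import *
print(env.movel(W(-60.5,0,165),0.01,stop_force=8));print(C());env.dwell(.2);print(C())
env.movel(W(-75,0,165),0.05);print(C())
env.movel(W(-75,0,210),0.12);print(C())
env.dwell(.1)
c=calibration("wrist");p,d=camera("wrist");cv2.imwrite("pics/w4.png",p)
cw=c
for P in ((-36,0,102),(-38,0,102),(-40,0,102)):print(P,proj(cw,W(*P)))
```

```text
False
t7.66 tcp [-62.3  -0.2 165.2] F [-7.8 -0.1  4.5]
t7.86 tcp [-62.3  -0.2 165.2] F [-8.4  0.4  3.7]
t8.30 tcp [-7.48e+01  1.00e-01  1.65e+02] F [-1.1 -0.4 -0.2]
t8.82 tcp [-7.460e+01  2.000e-01  2.099e+02] F [ 0.4  0.3 -0.1]
(-36, 0, 102) [[318.49128984 172.44250687]]
(-38, 0, 102) [[318.49064661 176.01362203]]
(-40, 0, 102) [[318.49000779 179.560228  ]]
```

View pics/w4.png

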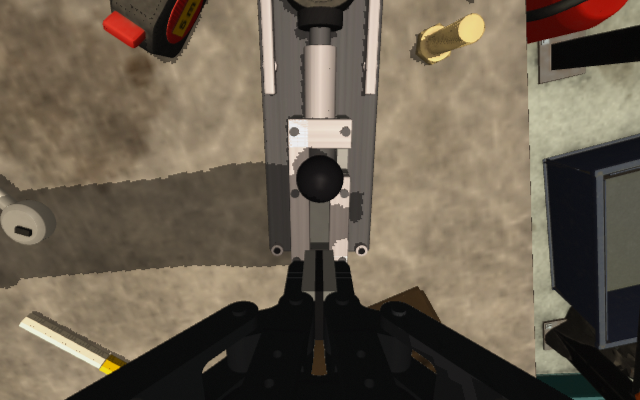

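The knob is at (319,179), giving a plunger of about 58 mm, and it is still upright. Now I'll go to the +y side and push it down the short leg.

Run:
```python
from h import *
env.movel(W(-75,46,210),0.15)
env.movel(W(-39.5,46,210),0.15)
env.movel(W(-39.5,46,166),0.12);print(C())
h=13
for th in (0.1,.3,.5):
    y=-66*np.sin(th)+13+h; z=max(38+66*np.cos(th)-12,68)+73
    print(th,env.movel(W(-39.5,y,z),0.05,stop_force=15),C())
p,d=camera("wrist");cv2.imwrite("pics/w5.png",p)
```

```text
t10.33 tcp [-40.2  45.8 166.1] F [-0.5 -0.7  0.1]
0.1 False t11.02 tcp [-39.6  19.3 164.6] F [ 0.5 -0.2  0. ]
0.3 False t11.43 tcp [-39.6   6.1 161.9] F [ 0.5 -0.3 -0.3]
0.5 False t11.85 tcp [-39.6  -6.  156.8] F [ 0.7 -0.4  0.1]
```

View pics/w5.png

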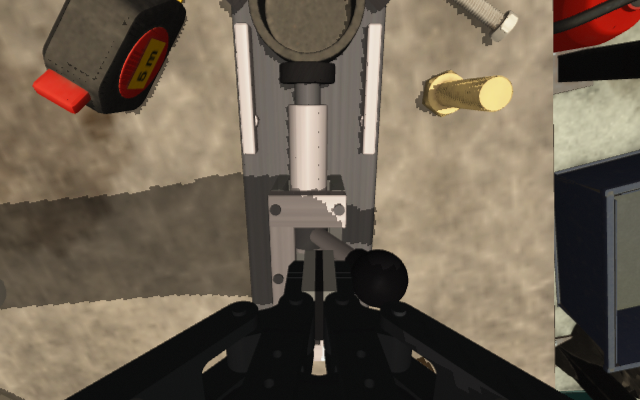

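The handle is swinging down to the right; the knob is at (380,278), beside the finger. I'll continue.

Run:
```python
from h import *
h=13
for th in (.7,.9,1.05):
    y=-66*np.sin(th)+13+h; z=max(38+66*np.cos(th)-12,68)+73
    print(th,env.movel(W(-39.5,y,z),0.05,stop_force=12),C())
for k in range(8):
    y-=1.5
    if env.movel(W(-39.5,y,z),0.02,stop_force=8): print("stop");break
    print(C())
print(C())
p,d=camera("wrist");cv2.imwrite("pics/w6.png",p)
```

```text
0.7 False t12.32 tcp [-39.7 -16.8 149.2] F [ 0.3 -0.7  0.6]
0.9 False t12.72 tcp [-39.6 -25.9 140.7] F [-0.4 -0.   0.3]
1.05 False t12.97 tcp [-39.5 -31.5 141. ] F [-0.1  0.5 -0.3]
t13.22 tcp [-39.5 -32.5 140.9] F [0.7 2.1 0.2]
t13.47 tcp [-39.5 -33.6 140.8] F [-0.7  4.4  1.4]
t13.72 tcp [-39.5 -34.  140.5] F [-0.2  8.5  3.3]
t13.97 tcp [-39.5 -34.5 140.4] F [-0.3 10.6  5.7]
t14.22 tcp [-39.5 -34.9 140.2] F [-0.6 15.   8.4]
t14.47 tcp [-39.6 -35.3 140. ] F [-0.1 19.1 11.5]
t14.72 tcp [-39.6 -35.7 139.8] F [-0.4 21.7 15.2]
t14.97 tcp [-39.5 -36.1 139.7] F [-0.4 24.4 18.7]
t14.97 tcp [-39.5 -36.1 139.7] F [-0.4 24.4 18.7]
```

View pics/w6.png

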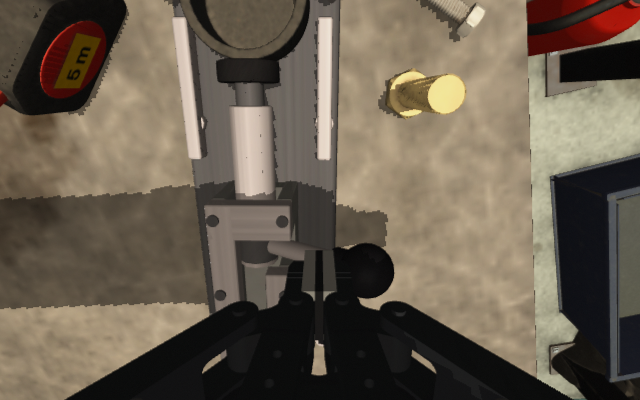

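The force has built up to about 31 N, so the handle is at its stop. I'll back off now and check.

Run:
```python
from h import *
env.movel(W(-39.5,-20,142),0.05);print(C())
env.movel(W(-39.5,-5,220),0.15)
env.movel(W(-95,-5,260),0.15);env.dwell(.2);print(C())
c=calibration("wrist");p,d=camera("wrist");cv2.imwrite("pics/w7.png",p);np.savez("pics/w7.npz",d=d,**c)
print("locked(1.05)",proj(c,W(-39.5,-57.2,71)),"0.9",proj(c,W(-39.5,-51.7,79)),"seat cap top",proj(c,W(84,0,42)))
```

```text
t15.64 tcp [-39.4 -20.7 142.3] F [ 1.5 -0.8 -0.3]
t17.13 tcp [-94.1  -4.7 259.4] F [-0.6 -0.1  0.1]
locked(1.05) [[386.76544174 128.32420231]] 0.9 [[381.4420174  129.39427211]] seat cap top [[311.92298563 -47.94905715]]
```

View pics/w7.png

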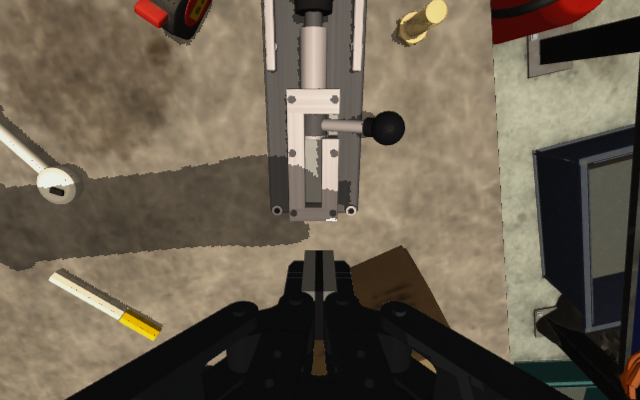

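The knob is at (387,128), exactly where the fully locked pose projects (387,128), with the plunger at about 58 mm. I'll move the arm away and check the cap from the top camera.

Run:
```python
from h import *
env.reach([.35,.45,.33],down(pq[2]));print(C())
c=calibration("top");p,d=camera("top")
z=cv2.resize(p[130:290,265:445],None,fx=4,fy=3.7,interpolation=cv2.INTER_CUBIC)
for P,col in (((84,0,42),(0,255,0)),((-39.5,-57,71),(0,0,255))):
    q=proj(c,W(*P))[0];cv2.circle(z,(int((q[0]-265)*4),int((q[1]-130)*3.7)),3,col,-1)
q=[proj(c,W(84+29*np.cos(a),29*np.sin(a),42))[0] for a in np.linspace(0,6.28,40)]
cv2.polylines(z,[np.int32([((a-265)*4,(b-130)*3.7) for a,b in q])],True,(0,255,0),1)
cv2.imwrite("pics/t8.png",z)
```

```text
t18.97 tcp [314.6 250.4 330. ] F [-0.2 -0.1  0.3]
```

View pics/t8.png

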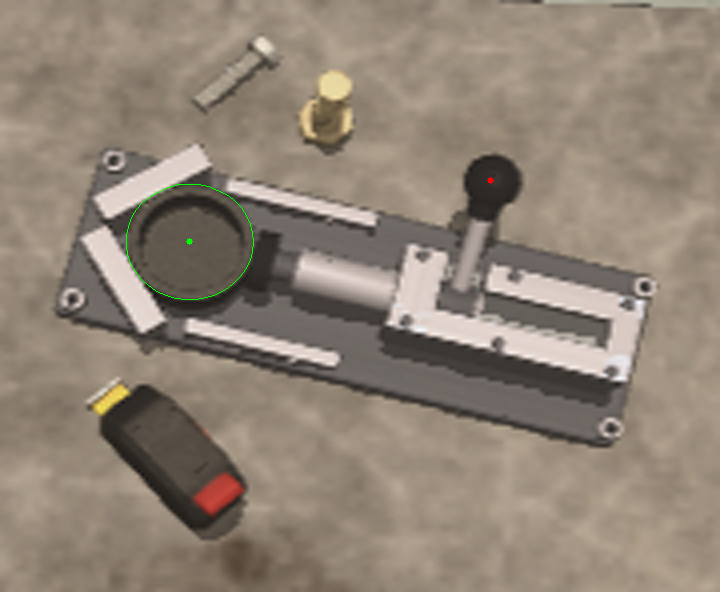

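The cap fits the seat outline at (190,241). The pad touches it, the knob is at its locked position (491,181), and the bolts and tape haven't moved.

Run:
```python
from h import *
job.job_done();print(env.get_state()["time"])
```

```text
the job is handed in; nothing more can be done
the job is handed in; nothing more can be done
```

The pipe cap is clamped and the handle is locked in the short leg; I handed the job in at about 19 s, but no verdict is reported. With the gripper shut, I pushed the knob along the slot to the corner, then sideways down the short leg to its stop, and moved the arm clear.

**Handle:** in the last pictures the knob lies where the fully swung pose (1.05 rad) projects, within about a pixel. The plunger is at about 58 mm.

**Cap:** it matches the seat outline in the V, and the pad is against it. I could not measure the pad's force; at that plunger position I estimate about 3 N from the spring.

**Surroundings:** the tape measure and both bolts look unmoved, and the robot is touching nothing.

**Checks that were off:**
- **Push against the end stop:** the force reached about 31 N against the 35 N limit. My 8 N stop limit did not trigger because it started afresh with each small step.
- **Position estimates:** at the corner, the plunger estimates from the arm and cameras differed by about 2 mm. I pushed about 2 mm further for margin before swinging the handle.

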